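# Walk the converter housing round to its stop

## Task

Square up the heavy cast converter housing for its insulation test by pushing it, first at one corner and then at another: walk it round on the steel plate, clear of the angle stop, until the side with the two sockets faces the stop, then push it up until that side sits flat against the stop along its whole length. Do not lift or tip the housing, do not let it meet the stop while it still stands askew, keep off its sockets, and leave the other parts on the bench alone.

Things in the scene. Friction and masses are not known exactly. Their poses are not given: they have to be found in the camera images.
- housing: The heavy finned box of cast aluminium on the plate: 125 mm deep (its x), 170 mm long (its y), 70 mm high, flat upright sides, 1.0 to 1.6 kg, 5 to 11 N to slide, stays where left. Origin: centre of its underside. +x points out of the socket side, z up. At the start that side is turned 40 to 85 degrees anticlockwise (from above) from facing the stop, all of it at least 45 mm clear of the stop
- sockets: The two orange round sockets fixed on the housing's socket side, not to be touched: they cover the middle of that side, 38 mm either way, from 31 to 65 mm above the plate, and stand out 14 mm. They pass over the stop with 6 mm to spare. Origin: on that side, midway between the sockets, 48 mm above the plate; axes as the housing's
- front_left (a point): Left end of the housing's socket side (its corner at +x, +y of the housing), 12 mm above the plate; axes as the housing's
- front_right (a point): Right end of the housing's socket side (its corner at +x, -y of the housing), 12 mm above the plate; axes as the housing's
- stop: The fence: a dark steel angle bar bolted across the far part of the plate, 320 mm long (its y), rigid. Its upright face, 25 mm high above the plate, is turned to the robot; its foot and bolts are behind. Origin: middle of the face, level with the plate's top. +x points into the bar, away from the robot, square to the face
- plate: The fixed bright steel plate on which the housing slides: 460 mm (x) by 360 mm (y) by 8 mm thick, its top 8 mm above the bench. Origin: centre of its underside; the stop's face stands at x = +150 mm of it, axes as the stop's
- plug: Bystander: a loose orange and black cable plug lying on the bench to the right of the plate, 82 mm long, 42 mm high. Origin: centre underneath, at the bench
- contactor: Bystander: a black contactor with two copper studs on the bench to the left of the plate, 84 by 46 mm, 57 mm high. Origin: centre of its underside
- hub: Bystander: a turned steel hub, 88 mm across and 70 mm high, standing on the bench to the left of the plate, farther from the robot than the contactor. Origin: centre of its underside
- wrench: Bystander: a 170 mm open-ended wrench lying on the bench to the right of the plate. Origin: middle of it, at the bench

How it is judged:
At the end, for the whole second after the job is handed in: The housing rests flat on the plate with its socket side against the stop's face: both ends of that side within 4 mm of the face, and both within the length of the stop; at rest (x of each of front_left, front_right in the frame of stop above -0.004 m and y of front_left in the frame of stop below 0.162 m and y of front_right in the frame of stop above -0.162 m and z of front_left in the frame of stop between 0.007 and 0.017 m and angle between housing's own z axis and vertical below 0.05 rad and linear speed of housing below 0.01 m/s); the robot touches nothing.
It fails at once if the housing is lifted (6 mm) or tipped (0.12 rad) (height (world z) of housing above 0.014 m or angle between housing's own z axis and vertical above 0.12 rad).
It fails at once if the housing meets the stop while more than 0.3 rad (17 degrees) askew to it (contact force between housing and stop above 1 N and angle between the x axis of housing and the x axis of stop, either way round above 0.3 rad).
It fails at once if the sockets are pressed or knocked (over 1.5 N) (contact force between sockets and anything else above 1.5 N).
It fails at once if a bystander is moved by more than 15 mm (distance of any of plug, contactor, hub, wrench from where it was at the start of the episode above 0.015 m).
It also fails if it takes over 72 s, if anything falls off the work surface, if the arm or the gripper's body presses on something with over 40 N, if the wrist force passes 120 N, or if a joint passes its speed limit or range.

## Robot

A 6-joint arm with a two-finger parallel gripper is mounted at the origin on the work surface. World frame = base frame: x ahead of the robot, y to its left, z up, the work surface at z = 0. Lengths are in m, angles in rad, forces in N, time in s.
With the tool pointing down it reaches from about 0.375 to 0.925 m from the base axis. Payload 5.7 kg.
Tool frame: the origin (TCP) lies midway between the tips of the shut fingers; the grasp point (between the pads) lies env.tcp_to_grasp behind it (env.tcp_to_grasp is the distance from the TCP to the grasp point, in m); z points along the fingers, y is the direction in which the jaws open and shut (so a half turn about z gives the same grasp; the last joint's range is limited). The gripper opens to 85 mm and grips with 20 to 120 N. Pads are 22 mm wide; open, the fingers measure 114 mm over their backs; the gripper's body (76 mm by 85 mm) begins 54 mm behind the grasp point. The pads swing forward as they close: fully open they stand 13 mm farther back than shut.
Start: joints at [1.228, 0.359, 1.51, -0, 1.272, -0.115], TCP at [0.135, 0.584, 0.195] pointing down, gripper open.
Joint ranges: [-2.97, 2.97], [-1.01, 2.36], [0.21, 2.38], [-0.96, 4.11], [0.2, 2.71], [-2.98, 2.98]. Speed limits (rad/s): [2.39, 2.39, 3.14, 3.14, 3.14, 3.14].

## Interface

Orientations are given as a unit quaternion [w, x, y, z].
In Python, from workcell import telemetry, camera, get_calibration, workorder, env gives the robot as it stands.
- The arm moves only by the tool drive_tool, never from a script. Its argument "motion" is a list of rows, each a list of 5 numbers: the shift along the tool's x, y, z in cm, then the turn about the tool's z in rad, then the finger opening in cm, from 0 to 8.54. A call has 1 to 8 rows; each row is the pose to reach, as a shift and turn from the pose commanded when the call began, along the tool's axes at that moment; what a row does not reach only later rows make up. A row lasts 1/12 s, in which the tool goes at most 41.7 mm and 7.16 degrees, less where a joint would pass 70% of its speed; a pose out of reach is approached as far as the arm can. A call with a gripper value outside its range is refused whole. The fingers move at their own pace and stop on an object; the grip force is fixed at half the most. Time passes only in rows, so rows that repeat a pose let the fingers close. It gives the time, the measured TCP pose, the force and the opening at its end, in the units of the state.
- telemetry.sense(): the state, without advancing time (a new reading comes with each control period).
- camera(name): name is "scene" or "top"; returns (picture, depth): 384x512x3 uint8, blue, green, red; 384x512 float32, m along the optical axis (not along the pixel's ray), 0 where there is no reading.
- get_calibration(name): a dict with "intrinsics" (3x3 intrinsics, pixels), "k1" (the pictures are not rectified: a ray, as slopes to the right and down, at radius r is drawn at 1 + k1 r^2 times it, then the intrinsics apply), "R" (3x3) and "t" (3): a world point X has camera coordinates R X + t. Camera axes: x right, y down, z forward; pixel columns grow to the right and rows downward; lengths in m; the calibration is good to about 2 mm. A picture is of the moment at which its call begins. get_calibration takes no time and is no camera call.
- workorder.hand_in(): hands the job in, once; it reports no verdict.
The state is a dict: "t": time; "q": joint angles; "joint_vel": joint speeds; "joint_efforts": joint torques, N m; "tcp_pos": TCP position; "tcp_rot": TCP orientation; "ft_force": force on the tool from outside, world axes, zero at the start; "moment": the same for the moment, N m; "gripper_width": finger opening in m.
Only numpy, scipy, OpenCV 4.12 (cv2) and the standard library are available. Lean on these libraries where they do the work, as an engineer would, in place of code of your own. Each camera call takes 0.05 s, during which the arm holds its last target.

## Working session

There is one attempt and no reset: what is moved stays moved. The work goes in short steps, Python scripts to look and compute and a tool call to move; the robot and the scene stay as the last step left them, time stands still between calls to the robot, and variables do not carry over. Pictures are saved under pics/ and viewed, and the job is handed in when it is done.

Besides the shell and the picture viewer there is one more tool, called after "Call:" in YAML: its name, and indented under it one key for each argument. drive_tool: Moves the arm, as the interface text tells. Its arguments: {"type":"object","properties":{"motion":{"type":"array","items":{"type":"array","items":{"type":"number"}}}},"required":["motion"]}

```bash
ls; mkdir -p pics
python3 - <<'E'
from workcell import telemetry,camera,get_calibration,env
import cv2,numpy as np
print(telemetry.sense()); print(env.tcp_to_grasp)
for n in("scene","top"):
    p,d=camera(n); cv2.imwrite(f"pics/{n}0.png",p); np.save(f"pics/{n}0.npy",d); c=get_calibration(n); print(n,c)
E
```

```text
pics
{'t': 0.0, 'q': array([ 1.22789540e+00,  3.59513451e-01,  1.51146228e+00, -3.73796269e-05,
        1.27249332e+00, -1.15123896e-01]), 'joint_vel': array([ 5.49534530e-04, -6.76562922e-05, -4.88988252e-07,  1.23942697e-04,
        1.30174815e-03,  1.58069898e-04]), 'joint_efforts': array([ 3.03767200e-03, -5.27631927e+01, -2.78623188e+01,  2.10143753e-04,
        1.29791658e-02,  6.48130117e-05]), 'tcp_pos': array([0.13526473, 0.58376994, 0.19423727]), 'tcp_rot': array([-1.95591985e-04,  1.13636953e-01,  9.93521898e-01, -9.17753320e-04]), 'ft_force': array([-0.0961995 , -0.85037068, -0.93579312]), 'moment': array([-0.01134488,  0.01742549,  0.01605971]), 'gripper_width': 0.0855972374307063}
0.0187
scene {'intrinsics': array([[371.59971957,   0.        , 259.4695343 ],
       [  0.        , 371.59971957, 192.69438536],
       [  0.        ,   0.        ,   1.        ]]), 'k1': -0.007013465960261724, 'R': array([[-0.62647239,  0.77923112, -0.01819902],
       [ 0.60144768,  0.46842635, -0.64717652],
       [-0.49577518, -0.41638398, -0.76212292]]), 't': array([ 0.35612129, -0.34139205,  1.38407528])}
top {'intrinsics': array([[386.48927689,   0.        , 254.14493618],
       [  0.        , 386.48927689, 189.58065042],
       [  0.        ,   0.        ,   1.        ]]), 'k1': 0.040495608279530866, 'R': array([[-1.04927251e-03, -9.99989260e-01,  4.51438910e-03],
       [-9.89850709e-01,  3.97084967e-04, -1.42110576e-01],
       [ 1.42107257e-01, -4.61768397e-03, -9.89840494e-01]]), 't': array([0.01093689, 0.6283755 , 0.94918917])}
```

View pics/scene0.png

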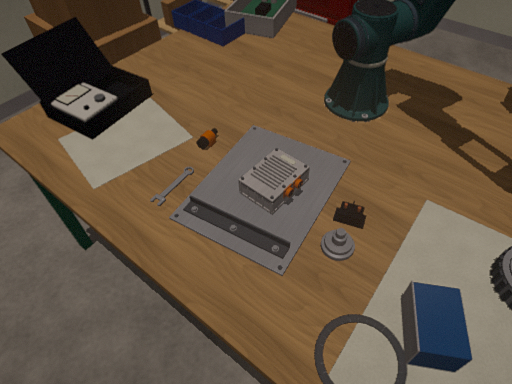

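View pics/top0.png

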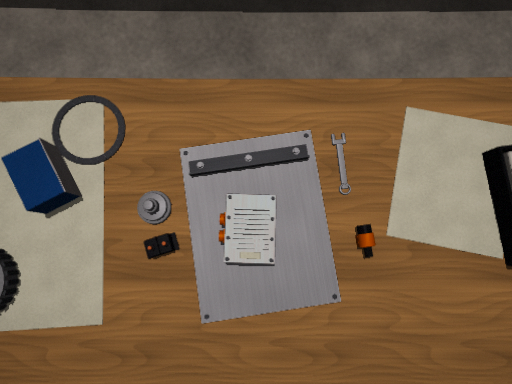

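```bash
cat > h.py <<'E'
import numpy as np,cv2
from workcell import telemetry,camera,get_calibration
def cloud(name,d):
    c=get_calibration(name);K=c['intrinsics'];v,u=np.mgrid[:d.shape[0],:d.shape[1]]
    xd=(u-K[0,2])/K[0,0];yd=(v-K[1,2])/K[1,1];x,y=xd.copy(),yd.copy()
    for _ in range(6):
        s=1+c['k1']*(x*x+y*y);x=xd/s;y=yd/s
    P=np.stack([x*d,y*d,d],-1);W=(P-c['t'])@c['R'];W[d==0]=np.nan;return W
def rect(P):
    (cx,cy),(w,h),a=cv2.minAreaRect((P*1000).astype(np.float32));return np.round((cx,cy,w,h,a),1)
def housing(W,roi):
    m=roi&(W[...,2]>0.070)&(W[...,2]<0.088)
    m=cv2.morphologyEx(m.astype(np.uint8),cv2.MORPH_OPEN,np.ones((3,3)))
    n,l,s,_=cv2.connectedComponentsWithStats(m);
    k=1+np.argmax(s[1:,4]);return W[l==k]
E
python3 - <<'E'
from h import *
d=np.load('pics/top0.npy');W=cloud('top',d);p=cv2.imread('pics/top0.png')
v,u=np.mgrid[:384,:512];roi=(u>185)&(u<335)&(v>135)&(v<320)
H=housing(W,roi);print('H',rect(H[:,:2]),np.median(H[:,2]),len(H))
for uv in [(186,153),(307,134),(335,297),(207,317)]: print('platecorner bolt',W[uv[1],uv[0]])
print(W[290,260],'plate z',W[350,250],'bench')
# stop: top edges
S=roi&(v<178)&(W[...,2]>0.024)&(W[...,2]<0.045);
s=W[S];print('S',rect(s[:,:2]),np.percentile(s[:,2],[5,50,95]))
# face front edge
for uu in range(195,310,10):
    col=[(vv,np.round(W[vv,uu],4)) for vv in range(150,182) if W[vv,uu,2]>0.024]
    print(uu,col[0] if col else None,col[-1] if col else None)
# sockets, bystanders
for n,(a,b,c,e) in dict(hub=(135,175,188,228),cont=(142,182,230,262),plug=(352,380,220,260),wr=(325,355,128,198)).items():
    w=W[c:e,a:b].reshape(-1,3);w=w[w[:,2]>0.006];print(n,np.nanmin(w,0).round(3),np.nanmax(w,0).round(3))
w=W[208:246,212:226].reshape(-1,3);w=w[w[:,2]>0.03];print('sock',w.min(0),w.max(0))
big=cv2.resize(p[120:330,170:390],None,fx=2.7,fy=2.7,interpolation=cv2.INTER_CUBIC);cv2.imwrite('pics/z0.png',big)
E
```

```text
H [493.   20.3  11.6  20.4   9.3] 0.076572041718385 34
platecorner bolt [0.73334192 0.19399718 0.00853386]
platecorner bolt [ 0.78627401 -0.13363055  0.00860388]
platecorner bolt [ 0.35608267 -0.19624572  0.00727358]
platecorner bolt [0.30725204 0.13028215 0.00669509]
[ 0.37362616 -0.00439814  0.01027307] plate z [ 0.22612431  0.02115258 -0.00024313] bench
S [708.2  24.7  30.  318.4   8.8] [0.02546788 0.03190136 0.03564441]
195 (172, array([0.6765, 0.165 , 0.0334])) (173, array([0.6743, 0.1653, 0.0313]))
205 (170, array([0.6814, 0.1387, 0.0358])) (172, array([0.6772, 0.1394, 0.0297]))
215 (169, array([0.6843, 0.1128, 0.0343])) (170, array([0.6825, 0.1132, 0.0303]))
225 (167, array([0.6895, 0.0867, 0.0351])) (169, array([0.6855, 0.0871, 0.0284]))
235 (166, array([0.6932, 0.0607, 0.0304])) (167, array([0.6894, 0.0605, 0.0359]))
245 (164, array([0.6974, 0.0343, 0.0359])) (166, array([0.6936, 0.0345, 0.0284]))
255 (163, array([0.7005, 0.0081, 0.0336])) (165, array([0.6971, 0.008 , 0.0242]))
265 (161, array([ 0.7057, -0.0182,  0.0346])) (163, array([ 0.7018, -0.0184,  0.0275]))
275 (160, array([ 0.7086, -0.0445,  0.0336])) (161, array([ 0.7062, -0.0446,  0.0324]))
285 (159, array([ 0.711 , -0.0708,  0.0345])) (160, array([ 0.7095, -0.0712,  0.0295]))
295 (157, array([ 0.7163, -0.0971,  0.0348])) (159, array([ 0.7121, -0.0976,  0.0298]))
305 (156, array([ 0.719 , -0.1234,  0.0349])) (157, array([ 0.7166, -0.1235,  0.0337]))
hub [0.545 0.232 0.006] [0.63  0.318 0.073]
cont [0.457 0.211 0.006] [0.519 0.297 0.06 ]
plug [ 0.452 -0.296  0.006] [ 0.541 -0.249  0.045]
wr [ 0.622 -0.246  0.006] [ 0.789 -0.201  0.014]
sock [0.48750287 0.08207138 0.05788701] [0.56840323 0.09787466 0.07470866]
```

View pics/z0.png

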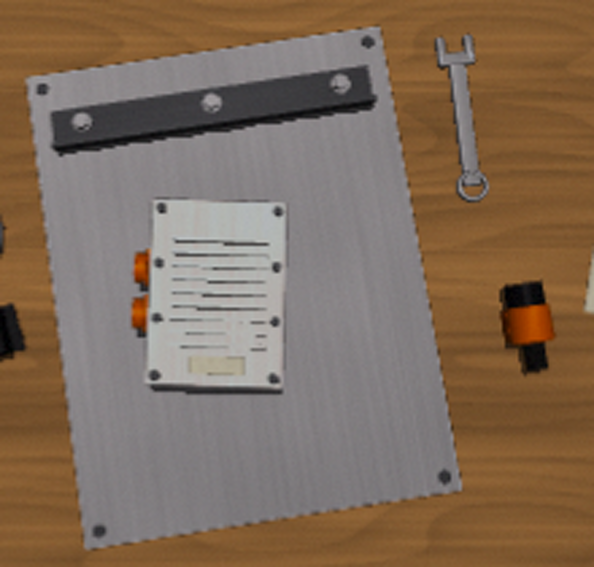

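```bash
cat >> h.py <<'E'
PL=dict(yaw=None)
def housing2(W,zmin=0.068,guess=None):
    v,u=np.mgrid[:384,:512]
    X=W[...,0];Y=W[...,1]
    m=(X>0.3)&(X<0.78)&(Y>-0.17)&(Y<0.17)&(W[...,2]>zmin)&(W[...,2]<0.095)
    m=cv2.morphologyEx(m.astype(np.uint8),cv2.MORPH_CLOSE,np.ones((5,5)))
    m=cv2.morphologyEx(m,cv2.MORPH_OPEN,np.ones((9,9)))
    n,l,s,_=cv2.connectedComponentsWithStats(m);k=1+np.argmax(s[1:,4])
    P=W[(l==k)];P=P[np.isfinite(P[:,0])&(P[:,2]>zmin)];return P
def pix2w(name,uv,z):
    c=get_calibration(name);K=c['intrinsics'];uv=np.asarray(uv,float)
    x0=(uv-[K[0,2],K[1,2]])/[K[0,0],K[1,1]];x=x0.copy()
    for _ in range(6): x=x0/(1+c['k1']*(x**2).sum(-1,keepdims=True))
    r=np.c_[x,np.ones(len(x))]@c['R'];o=-c['R'].T@c['t']
    return o+r*((z-o[2])/r[:,2])[:,None]
E
python3 - <<'E'
from h import *
d=np.load('pics/top0.npy');W=cloud('top',d)
for z in(0.06,0.068,0.072): H=housing2(W,z);print(rect(H[:,:2]),len(H),np.percentile(H[:,2],[5,50,95]))
# colour: white top
p=cv2.imread('pics/top0.png');c=p[120:330,170:390]
z=np.array([[154,199],[286,203],[282,388],[147,383]])/2.7+[170,120]
print(pix2w('top',z,0.078).round(4))
z=np.array([[53,152],[376,103]])/2.7+[170,120]; print('bottom of face',pix2w('top',z,0.008).round(4))
z=np.array([[53,145],[376,98]])/2.7+[170,120]; print('face top',pix2w('top',z,0.033).round(4))
E
```

```text
[530.   27.8 139.4 169.8  88. ] 3597 [0.06682383 0.07017011 0.07836652]
[529.7  22.9 129.2 169.5  88. ] 3039 [0.06835532 0.07060935 0.07867788]
[529.2  22.5 123.4 149.6  83.6] 765 [0.07217264 0.07674058 0.08020135]
[[ 0.6133  0.0779  0.078 ]
 [ 0.6096 -0.0434  0.078 ]
 [ 0.4427 -0.0382  0.078 ]
 [ 0.4473  0.0826  0.078 ]]
bottom of face [[ 0.6697  0.1829  0.008 ]
 [ 0.7193 -0.1385  0.008 ]]
face top [[ 0.6721  0.179   0.033 ]
 [ 0.7186 -0.1349  0.033 ]]
```

```bash
cat >> h.py <<'E'
from scipy.spatial.transform import Rotation as Ro
def plan(*wps,n=None):
    s=telemetry.sense();w,x,y,z=s['tcp_rot'];R=Ro.from_quat([x,y,z,w]).as_matrix()
    ya=np.degrees(np.arctan2(R[1,0],R[0,0]))
    c=np.cos(np.radians(ya));sn=np.sin(np.radians(ya))
    R=np.array([[c,sn,0],[sn,-c,0],[0,0,-1]])
    print('t',round(s['t'],2),'tcp',s['tcp_pos'].round(4),'yaw',ya.round(1),'f',s['ft_force'].round(1))
    for p in wps:
        d=R.T@(np.array(p[:3])-s['tcp_pos'])*100
        dy=(p[3]-ya+180)%360-180
        print(np.round(d,1).tolist(),round(-np.radians(dy),3))
E
python3 - <<'E'
from h import *
plan((0.38,0.42,0.19,120),(0.5,0.15,0.19,100),(0.46,-0.10,0.19,90),(0.46,-0.10,0.028,88))
E
```

```text
t 0.1 tcp [0.1353 0.5838 0.1943] yaw 166.9 f [-0.1 -0.9 -0.6]
[-27.5, -10.4, 0.4] 0.819
[-45.3, -34.0, 0.4] 1.168
[-47.1, -59.3, 0.4] 1.343
[-47.1, -59.3, 16.6] 1.378
```

Call:
drive_tool:
  motion:
    - [-27.5,-10.4,0,0.82,0]
    - [-27.5,-10.4,0,0.82,0]
    - [-27.5,-10.4,0,0.82,0]
    - [-27.5,-10.4,0,0.82,0]
    - [-27.5,-10.4,0,0.82,0]
    - [-27.5,-10.4,0,0.82,0]
    - [-27.5,-10.4,0,0.82,0]
    - [-45.3,-34,0,1.17,0]

```text
t: 0.77
tcp_pos: [0.3996, 0.3849, 0.1951]
tcp_rot: [0.001, 0.555, 0.832, 0.002]
ft_force: [1.0, 0.6, 0.9]
gripper_width: -0.0002
```

Run:
```python
from h import *
plan((0.5,0.15,0.19,100),(0.46,-0.10,0.19,90),(0.46,-0.10,0.028,88))
```

```text
t 0.77 tcp [0.3996 0.3849 0.1951] yaw 112.6 f [1.  0.6 0.9]
[-25.5, 0.2, 0.5] 0.22
[-47.1, -13.0, 0.5] 0.394
[-47.1, -13.0, 16.7] 0.429
```

Call:
drive_tool:
  motion:
    - [-25.5,0.2,0.3,0.22,0]
    - [-25.5,0.2,0.3,0.22,0]
    - [-25.5,0.2,0.3,0.22,0]
    - [-25.5,0.2,0.3,0.22,0]
    - [-25.5,0.2,0.3,0.22,0]
    - [-25.5,0.2,0.3,0.22,0]
    - [-47.1,-13.0,0.3,0.43,0]
    - [-47.1,-13.0,0.3,0.43,0]

```text
t: 1.43
tcp_pos: [0.4827, 0.0701, 0.1919]
tcp_rot: [0.0, 0.72, 0.694, -0.0]
ft_force: [-0.1, -0.8, -0.6]
gripper_width: 0.0003
```

Run:
```python
from h import *
plan((0.5,0.15,0.19,100),(0.46,-0.10,0.19,88),(0.46,-0.10,0.028,88))
```

```text
t 1.43 tcp [0.4827 0.0701 0.1919] yaw 87.8 f [-0.1 -0.8 -0.6]
[8.0, 1.4, 0.2] -0.212
[-17.1, -1.6, 0.2] -0.003
[-17.1, -1.6, 16.4] -0.003
```

Call:
drive_tool:
  motion:
    - [-17.1,-1.6,0,0,0]
    - [-17.1,-1.6,0,0,0]
    - [-17.1,-1.6,0,0,0]
    - [-17.1,-1.6,0,0,0]
    - [-17.1,-1.6,4,0,0]
    - [-17.1,-1.6,8,0,0]
    - [-17.1,-1.6,12,0,0]
    - [-17.1,-1.6,15.5,0,0]

```text
t: 2.1
tcp_pos: [0.4598, -0.0987, 0.0353]
tcp_rot: [-0.0, 0.719, 0.695, -0.0]
ft_force: [-0.4, 0.2, -0.4]
gripper_width: -0.0002
```

Run:
```python
from h import *
plan((0.455,-0.10,0.028,88),(0.455,-0.065,0.028,88))
p,d=camera('top');np.save('pics/top1.npy',d);cv2.imwrite('pics/t1.png',cv2.resize(p[120:330,170:390],None,fx=2.7,fy=2.7))
```

```text
t 2.1 tcp [ 0.4598 -0.0987  0.0353] yaw 88.1 f [-0.4  0.2 -0.4]
[-0.1, -0.5, 0.7] 0.001
[3.3, -0.6, 0.7] 0.001
```

View pics/t1.png

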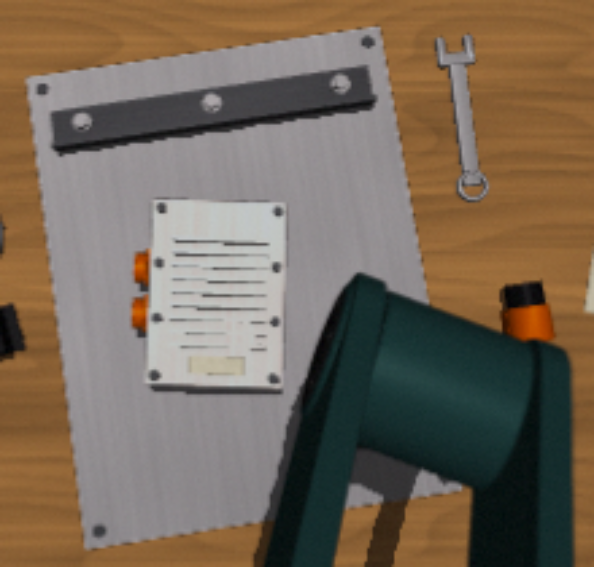

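The arm hides the right of the plate. The housing is unmoved, with its sockets facing left at (140,290). Now I'll approach and push.

Call:
drive_tool:
  motion:
    - [0,-0.5,0.8,0,0]
    - [1,-0.5,0.8,0,0]
    - [2,-0.5,0.8,0,0]
    - [3,-0.5,0.8,0,0]
    - [3.8,-0.5,0.8,0,0]
    - [4.4,-0.5,0.8,0,0]
    - [5.0,-0.5,0.8,0,0]
    - [5.5,-0.5,0.8,0,0]

```text
t: 2.82
tcp_pos: [0.4573, -0.044, 0.0301]
tcp_rot: [0.001, 0.717, 0.697, -0.001]
ft_force: [-5.7, -12.2, 7.7]
gripper_width: -0.0003
```

```bash
cat >> h.py <<'E'
def look(k):
    s=telemetry.sense();print(s['t'].round(2),s['tcp_pos'].round(4),s['ft_force'].round(1))
    a,da=camera('top');b,db=camera('scene')
    A=cv2.resize(a[120:330,170:340],None,fx=2.4,fy=2.4,interpolation=cv2.INTER_CUBIC)
    B=cv2.resize(b[110:300,160:380],None,fx=1.75,fy=1.75,interpolation=cv2.INTER_CUBIC)
    o=np.zeros((504,408+385,3),np.uint8);o[:A.shape[0],:A.shape[1]]=A;o[:B.shape[0],408:408+B.shape[1]]=B[:, :385]
    cv2.imwrite(f'pics/{k}.png',o);cv2.imwrite(f'pics/{k}_a.png',a);cv2.imwrite(f'pics/{k}_b.png',b)
    Wa=cloud('top',da);Wb=cloud('scene',db);np.savez(f'pics/{k}.npz',Wa=Wa,Wb=Wb,a=a,b=b)
E
python3 -c "
from h import *
look('k2')"
```

```text
Traceback (most recent call last):
  File "h.py", line 43, in look
    s=telemetry.sense();print(s['t'].round(2),s['tcp_pos'].round(4),s['ft_force'].round(1))
                              ^^^^^^^^^^^^
AttributeError: 'float' object has no attribute 'round'
```

```bash
sed -i "s/s\['t'\].round(2),s\['tcp_pos'\].round(4)/s['t'],s['tcp_pos'].round(4)/" h.py
python3 -c "
from h import *
look('k2')"
```

```text
2.8167 [ 0.4573 -0.044   0.0301] [ -5.7 -12.2   7.7]
```

View pics/k2.png

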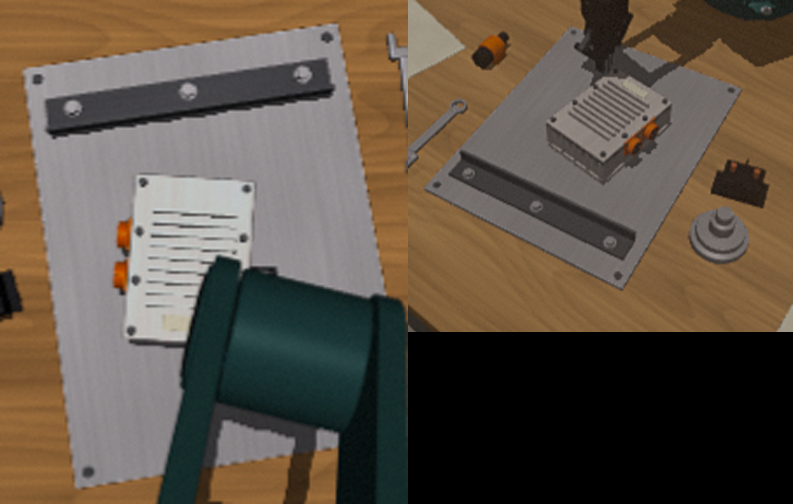

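```bash
cat >> h.py <<'E'
from scipy.optimize import least_squares
SM=np.array([0.6953,0.022]);SY=8.7
def sdf(P,p):
    c,s=np.cos(p[2]),np.sin(p[2]);d=P-p[:2]
    q=np.abs(np.c_[d@[c,s],d@[-s,c]])-[.0625,.085]
    return np.hypot(*np.maximum(q,0).T)+np.minimum(q.max(1),0)
def fit(k,g):
    z=np.load(f'pics/{k}.npz');T=[];S=[]
    g=np.array([g[0],g[1],np.radians(g[2])])
    for W,im in((z['Wa'],z['a']),(z['Wb'],z['b'])):
        hsv=cv2.cvtColor(im,cv2.COLOR_BGR2HSV);ok=(hsv[...,1]<60)&(hsv[...,2]>60)&np.isfinite(W[...,0])
        P=W[ok];P=P[(sdf(P[:,:2],g)<0.02)]
        T.append(P[P[:,2]>0.066]);S.append(P[(P[:,2]>0.02)&(P[:,2]<0.06)])
    T=np.vstack(T)[:,:2];S=np.vstack(S)[:,:2]
    f=lambda p:np.r_[np.maximum(sdf(T,p),0)*2,sdf(S,p)]
    r=least_squares(f,g,loss='soft_l1',f_scale=0.003,x_scale=[.01,.01,.1],diff_step=1e-4)
    x,y,a=r.x;c,s=np.cos(np.radians(SY)),np.sin(np.radians(SY));d=np.array([x,y])-SM
    R=np.array([[np.cos(a),-np.sin(a)],[np.sin(a),np.cos(a)]])
    cs=np.array([R@v+[x,y] for v in ([.0625,.085],[.0625,-.085],[-.0625,-.085],[-.0625,.085])])
    cst=np.c_[(cs-SM)@[c,s],(cs-SM)@[-s,c]]
    print('pose',round(x,4),round(y,4),'yaw',round(np.degrees(a),1),'rel',round(np.degrees(a)-SY,1),'n',len(T),len(S),'stopframe c',(d@[c,s]).round(4),(d@[-s,c]).round(4))
    print('corners FL FR BR BL',cs.round(3).tolist(),'\n in stop',cst.round(3).tolist(),'med|S|',np.median(sdf(S,r.x)).round(4))
    return r.x
E
python3 -c "
from h import *
fit('k2',(.53,.025,85))"
```

```text
pose 0.5284 0.0233 yaw 86.2 rel 77.5 n 4753 423 stopframe c -0.1648 0.0266
corners FL FR BR BL [[0.448, 0.091], [0.617, 0.08], [0.609, -0.045], [0.439, -0.033]] 
 in stop [[-0.234, 0.106], [-0.068, 0.069], [-0.095, -0.053], [-0.261, -0.016]] med|S| -0.0002
```

Call:
drive_tool:
  motion:
    - [0.6,0,0,0.05,0]
    - [1.2,0.06,0,0.1,0]
    - [1.75,0.13,0,0.15,0]
    - [2.3,0.23,0,0.2,0]
    - [2.9,0.36,0,0.25,0]
    - [3.45,0.52,0,0.3,0]
    - [4.0,0.71,0,0.35,0]
    - [4.5,0.92,0,0.4,0]

```text
t: 3.58
tcp_pos: [0.4631, 0.0012, 0.029]
tcp_rot: [-0.001, 0.842, 0.539, -0.004]
ft_force: [-10.3, -8.8, 5.0]
gripper_width: 0.0003
```

```bash
python3 -c "
from h import *
look('k3');fit('k3',(.53,.035,65));plan()"
```

```text
3.5833 [0.4631 0.0012 0.029 ] [-10.3  -8.8   5. ]
pose 0.547 0.047 yaw 69.0 rel 60.3 n 4434 266 stopframe c -0.1429 0.0471
corners FL FR BR BL [[0.49, 0.136], [0.649, 0.075], [0.604, -0.042], [0.445, 0.019]] 
 in stop [[-0.186, 0.144], [-0.038, 0.059], [-0.1, -0.049], [-0.248, 0.035]] med|S| 0.0001
t 3.68 tcp [0.4643 0.0019 0.029 ] yaw 65.3 f [-4.7 -4.4  1.7]
```

View pics/k3.png

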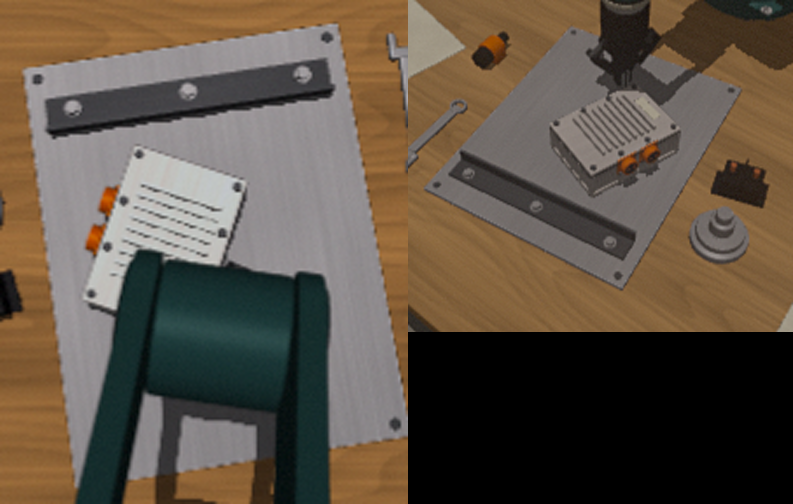

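```bash
python3 -c "
from h import *
plan((.453,-.03,.03,67),(.453,-.03,.15,67),(.648,.115,.15,67),(.648,.115,.03,67))"
```

```text
t 3.68 tcp [0.4643 0.0019 0.029 ] yaw 65.3 f [-4.7 -4.4  1.7]
[-3.4, 0.3, -0.1] -0.03
[-3.4, 0.3, -12.1] -0.03
[18.0, 12.0, -12.1] -0.03
[18.0, 12.0, -0.1] -0.03
```

Call:
drive_tool:
  motion:
    - [-1.5,0.2,0,0,0]
    - [-3.4,0.3,-1,0,0]
    - [-3.4,0.3,-5,0,0]
    - [-3.4,0.3,-9,0,0]
    - [-3.4,0.3,-12,0,0]
    - [0,2.5,-12,0,0]
    - [4,4.5,-12,0,0]
    - [7,6,-12,0,0]

```text
t: 4.35
tcp_pos: [0.5544, 0.0414, 0.1513]
tcp_rot: [0.001, 0.843, 0.539, 0.002]
ft_force: [-0.3, 0.5, 0.4]
gripper_width: -0.0002
```

```bash
python3 -c "
from h import *
look('k4');fit('k4',(.547,.047,68));plan((.648,.115,.15,69),(.648,.115,.03,69))"
```

```text
4.35 [0.5544 0.0414 0.1513] [-0.3  0.5  0.4]
pose 0.5473 0.049 yaw 72.6 rel 63.9 n 3721 405 stopframe c -0.1422 0.0491
corners FL FR BR BL [[0.485, 0.134], [0.647, 0.083], [0.61, -0.036], [0.448, 0.015]] 
 in stop [[-0.191, 0.143], [-0.038, 0.068], [-0.093, -0.044], [-0.246, 0.03]] med|S| 0.0001
t 4.45 tcp [0.5572 0.0432 0.1505] yaw 65.4 f [-0.9  0.   0.7]
[10.3, 5.3, 0.1] -0.063
[10.3, 5.3, 12.1] -0.063
```

Call:
drive_tool:
  motion:
    - [4,2.5,0,0,0]
    - [8,4.5,0,-0.06,0]
    - [10.3,5.1,0,-0.06,0]
    - [10.3,5.1,2,-0.06,0]
    - [10.3,5.1,5,-0.06,0]
    - [10.3,5.1,8,-0.06,0]
    - [10.3,5.1,11,-0.06,0]
    - [10.3,5.1,12.3,-0.06,0]

```text
t: 5.12
tcp_pos: [0.6376, 0.112, 0.0225]
tcp_rot: [-0.001, 0.826, 0.564, -0.003]
ft_force: [-0.9, -0.4, -0.9]
gripper_width: 0.0002
```

```bash
python3 -c "
from h import *
look('k5');fit('k5',(.547,.047,70));plan()"
```

```text
5.1167 [0.6376 0.112  0.0225] [-0.9 -0.4 -0.9]
pose 0.5495 0.0503 yaw 70.7 rel 62.0 n 2987 302 stopframe c -0.1398 0.05
corners FL FR BR BL [[0.49, 0.137], [0.65, 0.081], [0.609, -0.037], [0.449, 0.019]] 
 in stop [[-0.185, 0.145], [-0.035, 0.065], [-0.094, -0.045], [-0.244, 0.035]] med|S| -0.0013
t 5.22 tcp [0.6381 0.112  0.0236] yaw 68.7 f [0.2 0.  0.5]
```

View pics/k5.png

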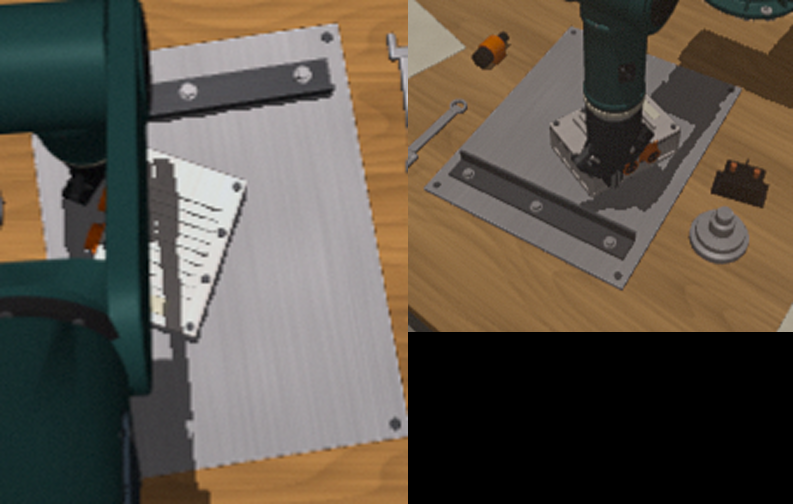

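Call:
drive_tool:
  motion:
    - [0,0.6,-0.4,-0.03,0]
    - [-1,0.6,-0.4,-0.03,0]
    - [-1.7,0.6,-0.4,-0.01,0]
    - [-2.4,0.58,-0.4,0.03,0]
    - [-3.1,0.55,-0.4,0.07,0]
    - [-3.8,0.48,-0.4,0.11,0]
    - [-4.5,0.4,-0.4,0.15,0]
    - [-5.2,0.28,-0.4,0.19,0]

```text
t: 5.88
tcp_pos: [0.6296, 0.0623, 0.0328]
tcp_rot: [0.002, 0.877, 0.481, 0.005]
ft_force: [7.9, 2.8, -1.4]
gripper_width: -0.0003
```

```bash
python3 -c "
from h import *
look('k6');fit('k6',(.537,.027,60));plan()"
```

```text
5.8833 [0.6296 0.0623 0.0328] [ 7.9  2.8 -1.4]
pose 0.5323 0.0324 yaw 58.6 rel 49.9 n 2799 298 stopframe c -0.1596 0.0349
corners FL FR BR BL [[0.492, 0.13], [0.637, 0.041], [0.572, -0.065], [0.427, 0.023]] 
 in stop [[-0.184, 0.137], [-0.054, 0.028], [-0.135, -0.068], [-0.265, 0.042]] med|S| -0.003
t 5.98 tcp [0.6278 0.0615 0.0327] yaw 57.5 f [2.2 1.6 1. ]
```

View pics/k6.png

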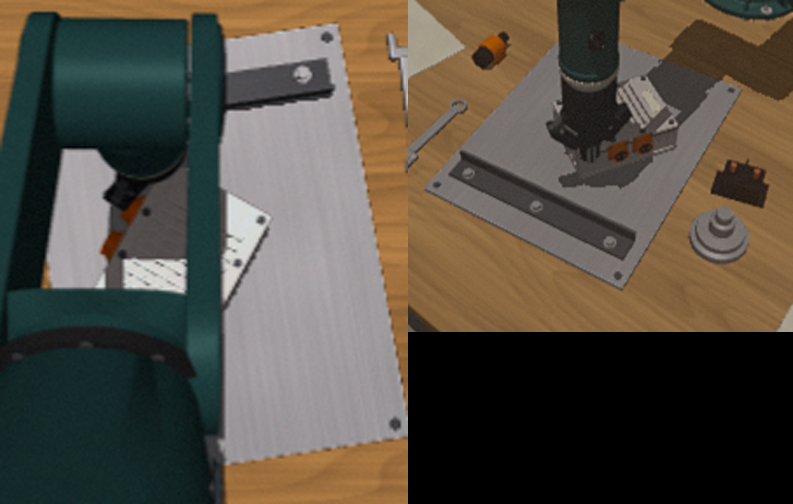

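Call:
drive_tool:
  motion:
    - [-0.7,-0.02,0,0.04,0]
    - [-1.4,-0.06,0,0.08,0]
    - [-2.1,-0.13,0,0.12,0]
    - [-2.8,-0.23,0,0.16,0]
    - [-3.5,-0.36,0,0.2,0]
    - [-3.5,-0.36,0,0.2,0]
    - [-2.0,0.1,0,0.2,0]
    - [-0.5,0.4,-0.5,0.2,0]

```text
t: 6.65
tcp_pos: [0.6248, 0.0552, 0.0358]
tcp_rot: [0.0, 0.92, 0.392, -0.001]
ft_force: [0.0, -0.2, -0.0]
gripper_width: 0.0001
```

```bash
python3 -c "
from h import *
look('k7');fit('k7',(.525,.02,47));plan()"
```

```text
6.65 [0.6248 0.0552 0.0358] [ 0.  -0.2 -0. ]
pose 0.5076 0.0209 yaw 49.2 rel 40.5 n 2565 208 stopframe c -0.1857 0.0273
corners FL FR BR BL [[0.484, 0.124], [0.613, 0.013], [0.531, -0.082], [0.402, 0.029]] 
 in stop [[-0.193, 0.133], [-0.083, 0.003], [-0.178, -0.078], [-0.288, 0.051]] med|S| -0.0037
t 6.75 tcp [0.628  0.0567 0.0371] yaw 46.3 f [0.8 1.  0.3]
```

View pics/k7.png

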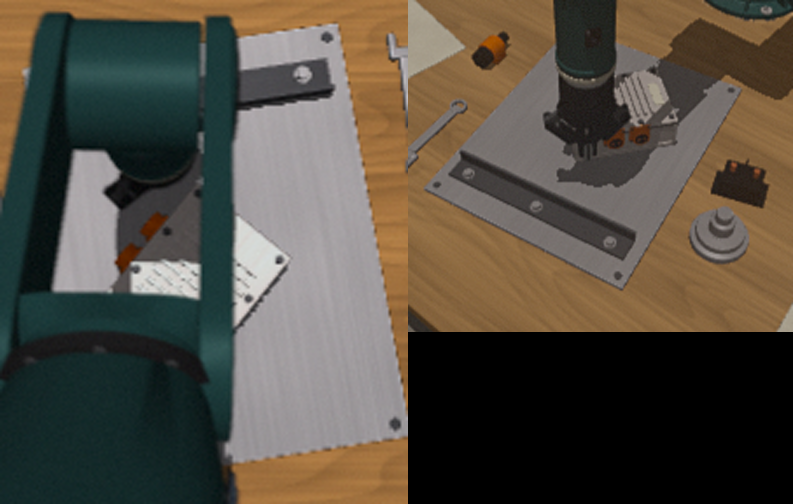

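```bash
python3 -c "
from h import *
plan((.628,.057,.16,46),(.440,.155,.16,139),(.440,.155,.03,139))"
```

```text
t 6.75 tcp [0.628  0.0567 0.0371] yaw 46.3 f [0.8 1.  0.3]
[0.0, -0.0, -12.3] 0.005
[-5.9, -20.4, -12.3] -1.618
[-5.9, -20.4, 0.7] -1.618
```

Call:
drive_tool:
  motion:
    - [0,0,-4,0,0]
    - [0,0,-8,0,0]
    - [0,0,-12.3,0,0]
    - [0,-4,-12.3,-0.12,0]
    - [-1.5,-8,-12.3,-0.24,0]
    - [-3,-12,-12.3,-0.36,0]
    - [-4.5,-16,-12.3,-0.48,0]
    - [-5.9,-20.4,-12.3,-0.6,0]

```text
t: 7.42
tcp_pos: [0.4411, 0.1504, 0.1583]
tcp_rot: [0.0, 0.761, 0.649, -0.0]
ft_force: [0.4, 1.2, 0.6]
gripper_width: 0.0003
```

```bash
python3 -c "
from h import *
plan((.440,.155,.16,139),(.440,.155,.03,139))"
```

```text
t 7.42 tcp [0.4411 0.1504 0.1583] yaw 81.0 f [0.4 1.2 0.6]
[0.4, -0.2, -0.2] -1.013
[0.4, -0.2, 12.8] -1.013
```

Call:
drive_tool:
  motion:
    - [0,0,0,-0.12,0]
    - [0,0,0,-0.24,0]
    - [0,0,0,-0.36,0]
    - [0,0,0,-0.48,0]
    - [0,0,0,-0.6,0]
    - [0,0,0,-0.72,0]
    - [0,0,0,-0.84,0]
    - [0,0,0,-0.96,0]

```text
t: 8.08
tcp_pos: [0.4431, 0.1502, 0.1584]
tcp_rot: [-0.0, 0.375, 0.927, -0.0]
ft_force: [-0.1, 0.2, -0.9]
gripper_width: -0.0002
```

```bash
python3 -c "
from h import *
look('k8');fit('k8',(.508,.02,48));plan((.440,.155,.03,138))"
```

```text
8.0833 [0.4431 0.1502 0.1584] [-0.1  0.2 -0.9]
pose 0.5026 0.022 yaw 50.7 rel 42.0 n 5300 368 stopframe c -0.1905 0.0292
corners FL FR BR BL [[0.476, 0.124], [0.608, 0.017], [0.529, -0.08], [0.397, 0.027]] 
 in stop [[-0.201, 0.134], [-0.087, 0.008], [-0.18, -0.076], [-0.294, 0.051]] med|S| -0.0009
t 8.18 tcp [0.4432 0.1503 0.1583] yaw 135.7 f [-0.2 -0.8  0.5]
[0.6, 0.1, 12.8] -0.039
```

View pics/k8.png

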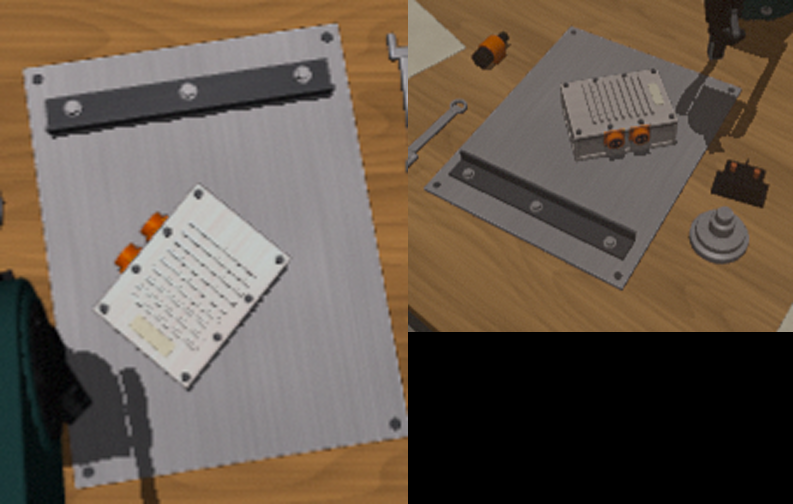

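Call:
drive_tool:
  motion:
    - [0,-0.8,3,0,0]
    - [0,-1.5,6,0,0]
    - [0,-1.5,9,0,0]
    - [0,-1.5,11.5,0,0]
    - [0,-1.5,12.8,0,0]
    - [-1,-1.5,12.8,0,0]
    - [-2,-1.5,12.8,0,0]
    - [-2.7,-1.5,12.8,0,0]

```text
t: 8.85
tcp_pos: [0.4554, 0.1206, 0.0312]
tcp_rot: [0.001, 0.378, 0.926, 0.0]
ft_force: [0.7, -0.2, -0.1]
gripper_width: -0.0003
```

```bash
python3 -c "
from h import *
plan()"
```

```text
t 8.85 tcp [0.4554 0.1206 0.0312] yaw 135.6 f [ 0.7 -0.2 -0.1]
```

Call:
drive_tool:
  motion:
    - [-0.7,0,0,0,0]
    - [-1.4,0,0,0.03,0]
    - [-2.1,-0.04,0,0.06,0]
    - [-2.8,-0.1,0,0.09,0]
    - [-3.5,-0.17,0,0.12,0]
    - [-4.2,-0.27,0,0.15,0]
    - [-4.9,-0.38,0,0.18,0]
    - [-5.6,-0.52,0,0.21,0]

```text
t: 9.52
tcp_pos: [0.489, 0.0804, 0.0314]
tcp_rot: [-0.001, 0.474, 0.881, 0.001]
ft_force: [-4.0, 12.1, 4.6]
gripper_width: 0.0002
```

```bash
python3 -c "
from h import *
look('k9');fit('k9',(.515,.0,38));plan()"
```

```text
9.5167 [0.489  0.0804 0.0314] [-4.  12.1  4.6]
pose 0.5208 -0.0162 yaw 39.7 rel 31.0 n 4640 324 stopframe c -0.1783 -0.0114
corners FL FR BR BL [[0.515, 0.089], [0.623, -0.042], [0.527, -0.122], [0.418, 0.009]] 
 in stop [[-0.168, 0.094], [-0.081, -0.052], [-0.188, -0.116], [-0.276, 0.029]] med|S| -0.0041
t 9.62 tcp [0.4902 0.0791 0.0314] yaw 123.5 f [-1.6  5.9  2.2]
```

View pics/k9.png

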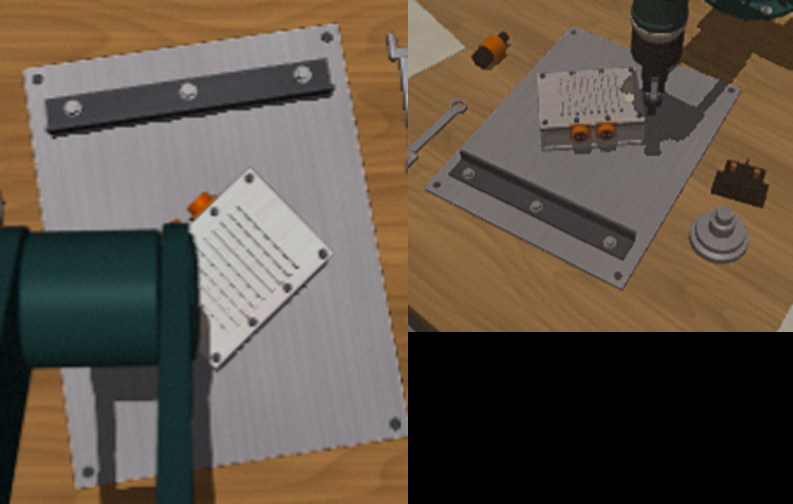

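Call:
drive_tool:
  motion:
    - [1.5,0,0,0,0]
    - [3,0,-2,0.1,0]
    - [3,0,-6,0.22,0]
    - [3,0,-10,0.34,0]
    - [3,0,-13,0.46,0]
    - [3,0,-13,0.58,0]
    - [3,0,-13,0.7,0]
    - [3,0,-13,0.82,0]

```text
t: 10.28
tcp_pos: [0.4747, 0.1033, 0.1627]
tcp_rot: [0.001, 0.786, 0.618, 0.002]
ft_force: [-0.6, 0.0, 0.3]
gripper_width: 0.0001
```

```bash
python3 -c "
from h import *
plan((.40,-.03,.16,41),(.40,-.03,.03,41))"
```

```text
t 10.28 tcp [0.4747 0.1033 0.1627] yaw 76.3 f [-0.6  0.   0.3]
[-14.7, -4.1, 0.3] 0.616
[-14.7, -4.1, 13.3] 0.616
```

Call:
drive_tool:
  motion:
    - [-3.5,-1,0,0.12,0]
    - [-7.2,-2,0,0.24,0]
    - [-11,-3,0,0.36,0]
    - [-14.7,-4.1,0,0.48,0]
    - [-14.7,-4.1,0,0.6,0]
    - [-14.7,-4.1,0,0.62,0]
    - [-14.7,-4.1,2,0.62,0]
    - [-14.7,-4.1,3,0.62,0]

```text
t: 10.95
tcp_pos: [0.4007, -0.0302, 0.1306]
tcp_rot: [0.001, 0.936, 0.353, 0.001]
ft_force: [-0.6, 0.1, 0.1]
gripper_width: 0.0001
```

```bash
python3 -c "
from h import *
look('k10');fit('k10',(.52,-.015,40));plan((.40,-.03,.03,41))"
```

```text
10.95 [ 0.4007 -0.0302  0.1306] [-0.6  0.1  0.1]
pose 0.5211 -0.0229 yaw 43.4 rel 34.7 n 5312 321 stopframe c -0.179 -0.018
corners FL FR BR BL [[0.508, 0.082], [0.625, -0.042], [0.534, -0.128], [0.417, -0.004]] 
 in stop [[-0.176, 0.087], [-0.079, -0.052], [-0.182, -0.124], [-0.279, 0.016]] med|S| -0.0005
t 11.05 tcp [ 0.399  -0.0294  0.1298] yaw 41.3 f [ 0.4 -0.  -0.1]
[0.0, 0.1, 10.0] 0.006
```

View pics/k10.png

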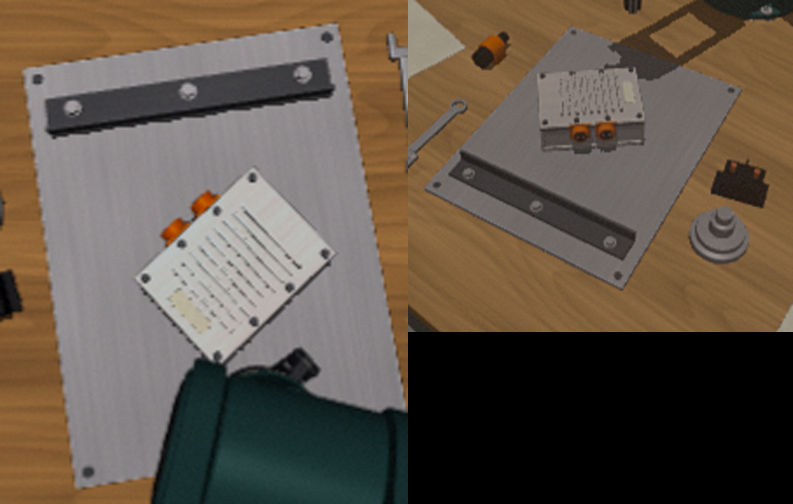

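Call:
drive_tool:
  motion:
    - [0,1,3,0,0]
    - [0,1,6.5,0,0]
    - [0,1,10,0,0]
    - [0.8,1,10,0,0]
    - [1.6,1,10,0,0]
    - [2.3,1,10,0.02,0]
    - [3,1.02,10,0.05,0]
    - [3.7,1.07,10,0.08,0]

```text
t: 11.72
tcp_pos: [0.4323, -0.0122, 0.0318]
tcp_rot: [-0.001, 0.949, 0.314, -0.002]
ft_force: [-9.1, -0.5, -1.1]
gripper_width: -0.0003
```

Call:
drive_tool:
  motion:
    - [0.7,0,0,0.03,0]
    - [1.4,0.03,0,0.06,0]
    - [2.1,0.09,0,0.09,0]
    - [2.8,0.17,0,0.12,0]
    - [3.5,0.27,0,0.15,0]
    - [4.2,0.4,0,0.18,0]
    - [4.2,0.4,0,0.18,0]
    - [4.2,0.4,0,0.18,0]

```text
t: 12.38
tcp_pos: [0.4704, 0.0095, 0.0324]
tcp_rot: [-0.0, 0.974, 0.229, -0.0]
ft_force: [-4.6, 0.4, 1.1]
gripper_width: -0.0004
```

```bash
python3 -c "
from h import *
look('k11');fit('k11',(.55,-.005,28));plan()"
```

```text
12.3833 [0.4704 0.0095 0.0324] [-4.6  0.4  1.1]
pose 0.5637 -0.0123 yaw 28.1 rel 19.4 n 4813 343 stopframe c -0.1353 -0.014
corners FL FR BR BL [[0.579, 0.092], [0.659, -0.058], [0.549, -0.117], [0.469, 0.033]] 
 in stop [[-0.105, 0.087], [-0.048, -0.073], [-0.166, -0.115], [-0.223, 0.045]] med|S| -0.0008
t 12.48 tcp [0.4707 0.0089 0.0321] yaw 26.4 f [-4.4 -1.   2.1]
```

View pics/k11.png

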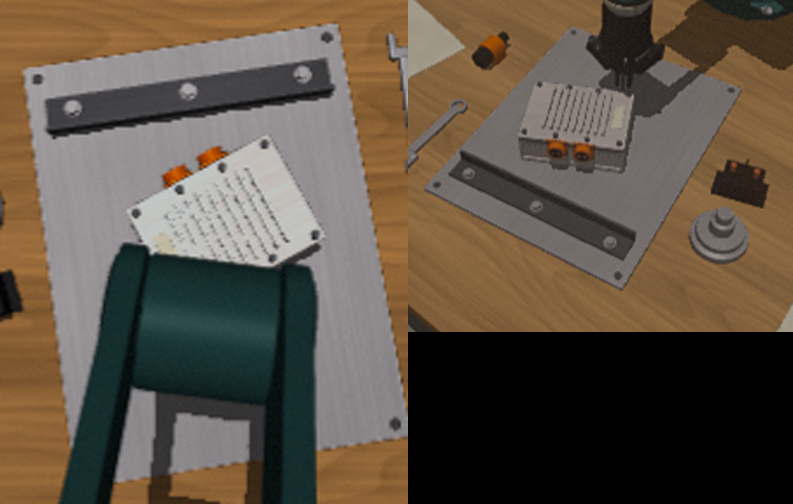

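Call:
drive_tool:
  motion:
    - [0.75,-0.1,0,0.03,0]
    - [1.5,-0.15,0,0.06,0]
    - [2.2,-0.15,0,0.09,0]
    - [2.9,-0.1,0,0.12,0]
    - [3.6,0,0,0.15,0]
    - [4.3,0.1,0,0.18,0]
    - [4.8,0.2,0,0.21,0]
    - [4.8,0.2,0,0.21,0]

```text
t: 13.15
tcp_pos: [0.5128, 0.0288, 0.0308]
tcp_rot: [-0.001, 0.992, 0.124, -0.001]
ft_force: [-6.6, 2.3, -2.3]
gripper_width: 0.0001
```

```bash
python3 -c "
from h import *
look('k12');fit('k12',(.595,.0,16));plan()"
```

```text
13.15 [0.5128 0.0288 0.0308] [-6.6  2.3 -2.3]
pose 0.5967 -0.0137 yaw 13.4 rel 4.7 n 4108 398 stopframe c -0.1029 -0.0204
corners FL FR BR BL [[0.638, 0.083], [0.677, -0.082], [0.556, -0.111], [0.516, 0.055]] 
 in stop [[-0.047, 0.069], [-0.034, -0.1], [-0.158, -0.11], [-0.172, 0.059]] med|S| -0.0011
t 13.25 tcp [0.5128 0.0286 0.0308] yaw 14.3 f [-5.9  2.  -1.9]
```

View pics/k12.png

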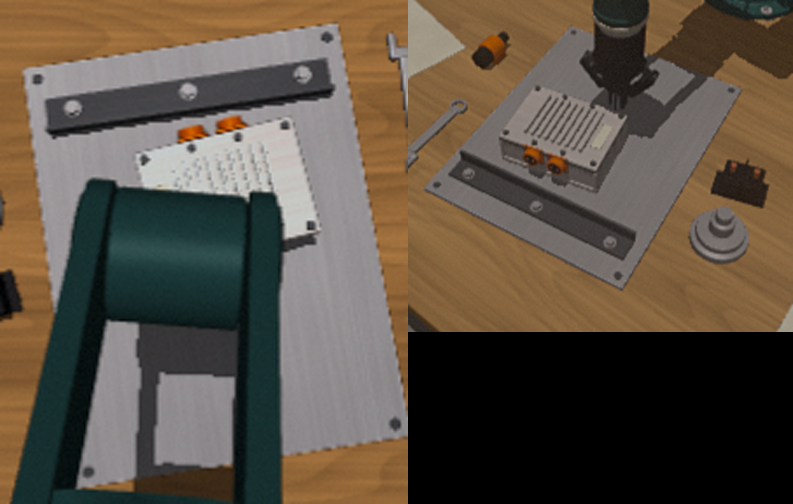

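Call:
drive_tool:
  motion:
    - [-0.8,0,0,0.03,0]
    - [-1.5,0.5,0,0.06,0]
    - [-1.7,2,0,0.1,0]
    - [-1.8,3.5,0,0.1,0]
    - [-1.8,4.6,0,0.1,0]
    - [-1,4.7,0,0.1,0]
    - [-0.2,4.75,0,0.1,0]
    - [0.5,4.8,0,0.1,0]

```text
t: 13.92
tcp_pos: [0.5264, -0.0178, 0.03]
tcp_rot: [-0.0, 0.997, 0.074, -0.005]
ft_force: [-18.5, -4.5, 14.4]
gripper_width: -0.0002
```

```bash
python3 -c "
from h import *
plan()"
```

```text
t 13.92 tcp [ 0.5264 -0.0178  0.03  ] yaw 8.5 f [-18.5  -4.5  14.4]
```

Call:
drive_tool:
  motion:
    - [0.5,0,0,0,0]
    - [1.0,0,0,0,0]
    - [1.5,0,0,0,0]
    - [1.9,0,0,0,0]
    - [2.2,0,0,0,0]
    - [2.5,0,0,0,0]
    - [2.5,0,0,0,0]

```text
t: 14.5
tcp_pos: [0.5475, -0.0122, 0.0291]
tcp_rot: [-0.001, 0.997, 0.075, -0.007]
ft_force: [-16.8, -0.6, 10.4]
gripper_width: -0.0001
```

```bash
python3 -c "
from h import *
look('k13');fit('k13',(.62,-.01,11));plan()"
```

```text
14.5 [ 0.5475 -0.0122  0.0291] [-16.8  -0.6  10.4]
pose 0.6212 -0.0116 yaw 10.9 rel 2.2 n 2774 518 stopframe c -0.0784 -0.022
corners FL FR BR BL [[0.667, 0.084], [0.699, -0.083], [0.576, -0.107], [0.544, 0.06]] 
 in stop [[-0.019, 0.065], [-0.013, -0.105], [-0.138, -0.109], [-0.144, 0.061]] med|S| -0.0006
t 14.6 tcp [ 0.5475 -0.0122  0.0291] yaw 8.6 f [-16.3   0.1  11.8]
```

View pics/k13.png

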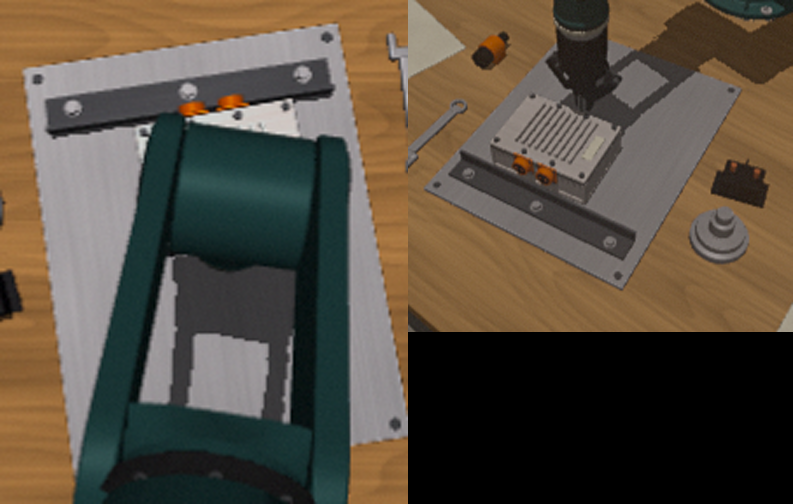

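Call:
drive_tool:
  motion:
    - [0.4,0,0,0,0]
    - [0.8,0,0,0,0]
    - [1.1,0,0,0,0]
    - [1.4,0,0,0,0]
    - [1.6,0,0,0,0]
    - [1.6,0,0,0,0]

```text
t: 15.1
tcp_pos: [0.56, -0.01, 0.0288]
tcp_rot: [-0.001, 0.997, 0.075, -0.01]
ft_force: [-24.2, -2.2, 17.4]
gripper_width: -0.0001
```

```bash
python3 -c "
from h import *
look('k14');fit('k14',(.635,-.01,10));plan()"
```

```text
15.1 [ 0.56   -0.01    0.0288] [-24.2  -2.2  17.4]
pose 0.6333 -0.011 yaw 9.3 rel 0.6 n 2552 421 stopframe c -0.0663 -0.0233
corners FL FR BR BL [[0.681, 0.083], [0.709, -0.085], [0.585, -0.105], [0.558, 0.063]] 
 in stop [[-0.005, 0.062], [-0.003, -0.108], [-0.128, -0.109], [-0.13, 0.061]] med|S| -0.0007
t 15.2 tcp [ 0.56   -0.01    0.0288] yaw 8.6 f [-24.1  -2.4  16.7]
```

View pics/k14.png

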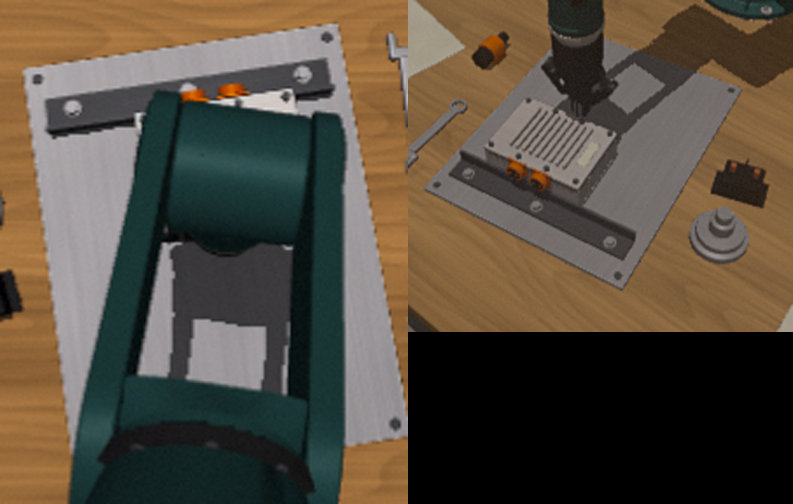

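Call:
drive_tool:
  motion:
    - [0.2,0,0,0,0]
    - [0.3,0,0,0,0]
    - [0.4,0,0,0,0]
    - [0.4,0,0,0,0]

```text
t: 15.53
tcp_pos: [0.5598, -0.01, 0.0288]
tcp_rot: [-0.001, 0.997, 0.075, -0.014]
ft_force: [-32.3, -5.0, 27.2]
gripper_width: 0.0004
```

```bash
python3 -c "
from h import *
look('k15');fit('k15',(.635,-.01,10));plan()"
```

```text
15.5333 [ 0.5598 -0.01    0.0288] [-32.3  -5.   27.2]
pose 0.6331 -0.011 yaw 9.3 rel 0.6 n 2519 417 stopframe c -0.0664 -0.0232
corners FL FR BR BL [[0.681, 0.083], [0.709, -0.085], [0.585, -0.105], [0.558, 0.063]] 
 in stop [[-0.005, 0.063], [-0.003, -0.107], [-0.128, -0.109], [-0.13, 0.061]] med|S| -0.0005
t 15.63 tcp [ 0.5598 -0.01    0.0288] yaw 8.6 f [-32.4  -6.2  27.4]
```

Call:
drive_tool:
  motion:
    - [-0.2,0,0,0,0]
    - [-0.6,0,0,0,0]
    - [-1.2,0,0,0,0]
    - [-2.5,0,0,0,0]
    - [-4,0,-1,0,0]
    - [-5,0,-5,0,0]
    - [-5,0,-9,0,0]
    - [-5,0,-13,0,0]

```text
t: 16.3
tcp_pos: [0.5254, -0.0176, 0.1615]
tcp_rot: [-0.0, 0.997, 0.074, -0.0]
ft_force: [1.2, -0.2, 0.2]
gripper_width: -0.0001
```

```bash
python3 -c "
from h import *
plan((.42,-.1,.3,8))"
```

```text
t 16.3 tcp [ 0.5254 -0.0176  0.1615] yaw 8.5 f [ 1.2 -0.2  0.2]
[-11.6, 6.6, -13.8] 0.009
```

Call:
drive_tool:
  motion:
    - [-3,3,0,0,0]
    - [-6,6,0,0,0]
    - [-9,9,0,0,0]
    - [-11,12,0,0,0]
    - [-11,16,0,0,0]
    - [-11,20,0,0,0]
    - [-11,24,0,0,0]
    - [-11,24,0,0,0]

```text
t: 16.97
tcp_pos: [0.4564, -0.2802, 0.1615]
tcp_rot: [0.004, 0.997, 0.073, 0.003]
ft_force: [0.3, -1.3, 0.3]
gripper_width: -0.0001
```

Run:
```python
from h import *
look('k16');fit('k16',(.635,-.01,10));plan()
z=np.load('pics/k16.npz');a=z['a'];b=z['b']
A=cv2.resize(a[130:220,180:320],None,fx=5.5,fy=5.5,interpolation=cv2.INTER_CUBIC);cv2.imwrite('pics/k16t.png',A)
B=cv2.resize(b[150:280,165:305],None,fx=4.5,fy=4.5,interpolation=cv2.INTER_CUBIC);cv2.imwrite('pics/k16s.png',B)
# stop face & front in stop frame
c,s=np.cos(np.radians(SY)),np.sin(np.radians(SY))
```

```text
16.9667 [ 0.4564 -0.2802  0.1615] [ 0.3 -1.3  0.3]
pose 0.6345 -0.0109 yaw 9.2 rel 0.5 n 5351 436 stopframe c -0.0651 -0.0233
corners FL FR BR BL [[0.683, 0.083], [0.71, -0.085], [0.586, -0.105], [0.559, 0.063]] 
 in stop [[-0.003, 0.062], [-0.002, -0.108], [-0.127, -0.109], [-0.128, 0.061]] med|S| -0.0014
t 17.07 tcp [ 0.4539 -0.2736  0.1604] yaw 8.4 f [-0.5  0.7 -0. ]
```

View pics/k16t.png

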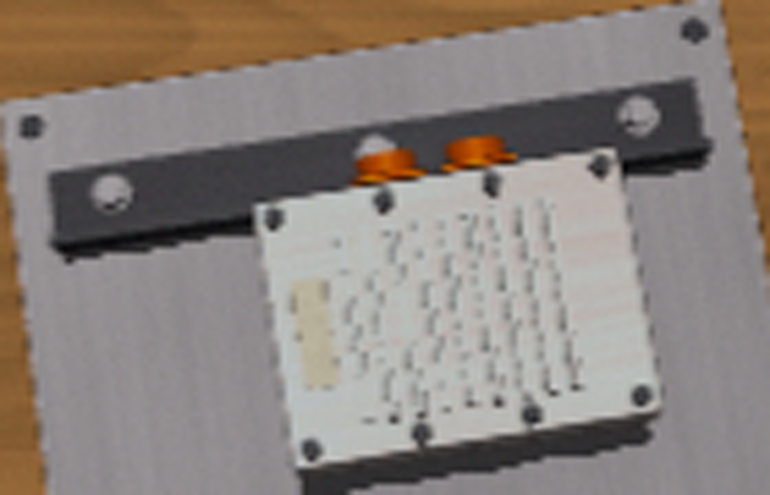

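View pics/k16s.png

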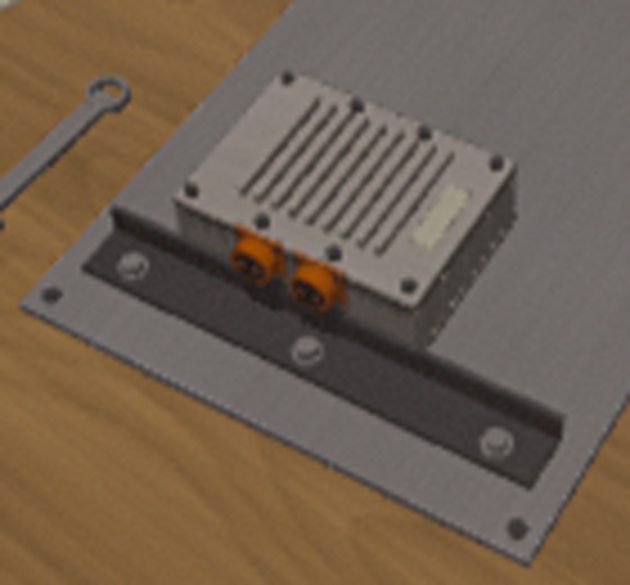

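The housing looks flat: its top front edge runs (255,207)–(617,150), about 9.0° in the picture, against about 8.4° for the stop edge (55,243)–(708,147). To be sure of the left end I'll give one gentle push left of centre.

```bash
python3 -c "
from h import *
plan((.51,.012,.16,8.7),(.51,.012,.03,8.7))"
```

```text
t 17.07 tcp [ 0.4539 -0.2736  0.1604] yaw 8.4 f [-0.5  0.7 -0. ]
[9.7, -27.4, 0.0] -0.006
[9.7, -27.4, 13.0] -0.006
```

Call:
drive_tool:
  motion:
    - [0,-4,0,0,0]
    - [2,-8,0,0,0]
    - [4,-12,0,0,0]
    - [6,-15.5,0,0,0]
    - [7.5,-19,0,0,0]
    - [9,-23,0,0,0]
    - [9.7,-27,0,0,0]
    - [9.7,-27.4,0,0,0]

```text
t: 17.73
tcp_pos: [0.5071, 0.0212, 0.1603]
tcp_rot: [-0.002, 0.997, 0.077, -0.0]
ft_force: [-0.1, 0.2, -0.1]
gripper_width: -0.0001
```

Call:
drive_tool:
  motion:
    - [0,0,4,0,0]
    - [0,0,8,0,0]
    - [0,0,11,0,0]
    - [0,0,13,0,0]
    - [0,0,13.2,0,0]
    - [0.8,0,13.2,0,0]
    - [1.6,0,13.2,0,0]
    - [1.6,0,13.2,0,0]

```text
t: 18.4
tcp_pos: [0.5284, 0.0159, 0.0303]
tcp_rot: [0.001, 0.997, 0.075, 0.003]
ft_force: [-0.3, -0.3, 0.2]
gripper_width: 0.0001
```

```bash
python3 -c "
from h import *
plan((.56,.02,.03,8.7))"
```

```text
t 18.4 tcp [0.5284 0.0159 0.0303] yaw 8.5 f [-0.3 -0.3  0.2]
[3.2, 0.1, 0.0] -0.003
```

Call:
drive_tool:
  motion:
    - [0.7,0,0,0,0]
    - [1.4,0,0,0,0]
    - [2.0,0,0,0,0]
    - [2.4,0,0,0,0]
    - [2.7,0,0,0,0]
    - [2.9,0,0,0,0]
    - [2.9,0,0,0,0]

```text
t: 18.98
tcp_pos: [0.5529, 0.02, 0.0281]
tcp_rot: [0.0, 0.997, 0.074, 0.0]
ft_force: [0.5, -0.1, 0.5]
gripper_width: 0.0002
```

Call:
drive_tool:
  motion:
    - [0.2,0,0,0,0]
    - [0.4,0,0,0,0]
    - [0.4,0,0,0,0]

```text
t: 19.23
tcp_pos: [0.5557, 0.0207, 0.0279]
tcp_rot: [-0.0, 0.997, 0.074, -0.001]
ft_force: [-1.4, 0.6, 1.2]
gripper_width: -0.0
```

Call:
drive_tool:
  motion:
    - [0.2,0,0,0,0]
    - [0.4,0,0,0,0]
    - [0.6,0,0,0,0]
    - [0.7,0,0,0,0]
    - [0.7,0,0,0,0]

```text
t: 19.65
tcp_pos: [0.5555, 0.0213, 0.0273]
tcp_rot: [-0.0, 0.997, 0.075, -0.007]
ft_force: [-15.3, -3.5, 11.8]
gripper_width: 0.0001
```

Call:
drive_tool:
  motion:
    - [0.2,0,0,0,0]
    - [0.4,0,0,0,0]
    - [0.5,0,0,0,0]
    - [0.5,0,0,0,0]

```text
t: 19.98
tcp_pos: [0.5561, 0.022, 0.0269]
tcp_rot: [-0.0, 0.997, 0.075, -0.011]
ft_force: [-23.2, -5.6, 19.7]
gripper_width: 0.0001
```

Under 23 N the housing doesn't move, so it is seated. I'll retreat and check.

Call:
drive_tool:
  motion:
    - [-0.3,0,0,0,0]
    - [-0.8,0,0,0,0]
    - [-1.5,0,0,0,0]
    - [-3,0,0,0,0]
    - [-5,0,0,0,0]
    - [-6,0,-4,0,0]
    - [-6,0,-8,0,0]
    - [-6,0,-12,0,0]

```text
t: 20.65
tcp_pos: [0.5077, 0.0135, 0.1491]
tcp_rot: [-0.0, 0.997, 0.074, -0.001]
ft_force: [1.0, -0.3, 0.1]
gripper_width: -0.0
```

Call:
drive_tool:
  motion:
    - [-3,3,0,0,0]
    - [-6,6,0,0,0]
    - [-8,9,0,0,0]
    - [-8,12,0,0,0]
    - [-8,16,0,0,0]
    - [-8,20,0,0,0]
    - [-8,24,0,0,0]
    - [-8,24,0,0,0]

```text
t: 21.32
tcp_pos: [0.4687, -0.2441, 0.1493]
tcp_rot: [0.004, 0.997, 0.072, 0.003]
ft_force: [0.8, 0.2, 1.5]
gripper_width: 0.0004
```

Run:
```python
from h import *
look('k17');fit('k17',(.635,-.01,10));plan()
W=np.load('pics/k17.npz')['Wa'];H=housing2(W,.066);print(rect(H[:,:2]))
```

```text
21.3167 [ 0.4687 -0.2441  0.1493] [0.8 0.2 1.5]
pose 0.6353 -0.0105 yaw 8.6 rel -0.1 n 5356 431 stopframe c -0.0642 -0.0231
corners FL FR BR BL [[0.684, 0.083], [0.71, -0.085], [0.586, -0.104], [0.561, 0.064]] 
 in stop [[-0.002, 0.062], [-0.002, -0.108], [-0.127, -0.108], [-0.127, 0.062]] med|S| -0.0012
t 21.42 tcp [ 0.466  -0.2375  0.1483] yaw 8.4 f [-1.   0.7 -0.6]
[640.7 -10.5 133.4 169.5   8.6]
```

View pics/k17.png

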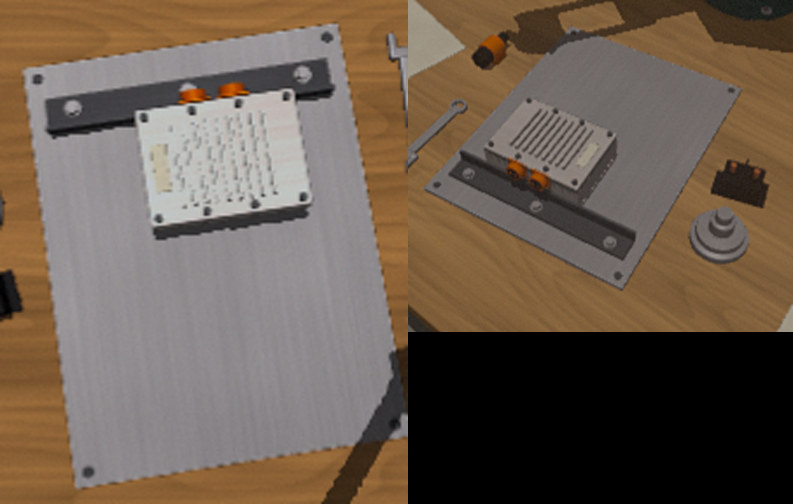

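The housing is flush, at 0° to the stop within error. The bystanders look unmoved and the arm is clear of everything.

```bash
python3 -c "
from workcell import workorder
print(workorder.hand_in())"
```

```text
the job is handed in; nothing more can be done
None
```

The housing is handed in with its socket side against the stop. Hand-in came at about 21 s of the 72 s allowed; it gives no verdict.

**What I did:** I turned the housing about 80° clockwise by pushing it at four places with the shut fingers: the back face's left end, the right end of the socket side clear of the sockets, the left side near its front corner, then the back face's left end again. I then pushed it straight up to the stop and gave it a second gentle push left of centre to seat the left end.

**Last checks:**
- **Fit to the stop:** the pose fitted from the camera images is -0.1° off the stop. Both front corners read about 2 mm short of the face, which is within the 4 mm limit but no larger than the 2 mm camera error.
- **Contact:** the housing did not move further under 23–32 N pushed at two places along its back, which is the stronger sign that it sits flat.
- **Within the stop:** the corners lie at y = +62 mm and -108 mm along it.
- **Clear of everything:** the arm was about 150 mm up, off to the right of the housing and touching nothing. The other parts looked unmoved in the pictures, but I did not measure them.

**What disagreed:** before the second push the fit showed 0.5° askew, and about 0.1° after it. Fits made while the arm blocked the view were 2–4° off at times.

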